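# Pack a finished dollhouse furniture order into its fitted boxes

### The arm

A 6-joint arm with a two-finger parallel gripper is mounted at the origin on the work surface. World frame = base frame: x ahead of the robot, y to its left, z up, the work surface at z = 0. Lengths are in mm, angles in rad, forces in N, time in s.
With the tool pointing down it reaches from about 350 to 775 mm from the base axis. Payload 7.3 kg.
Tool frame: the origin (TCP) lies at the very end of the fingers, on their centre line; the grasp point (between the pads) lies 19 mm behind it; z points along the fingers, y is the line along which they close (so a half turn about z gives the same grasp; the last joint's range is limited). The gripper opens to 92 mm and grips with 3 to 60 N. Pads are 19 mm wide; open, the fingers measure 130 mm over their backs; the gripper's body (75 mm by 190 mm) begins 47 mm behind the grasp point.
Start: joints at [1.085, 0.342, 1.524, -0, 1.275, -0.146], TCP at [174.968, 495.006, 226.741] pointing down, gripper open.
Joint ranges: [-2.53, 2.53], [-0.77, 2.02], [0.04, 2.7], [-1, 4.14], [0.28, 2.66], [-3.11, 3.11]. Speed limits (rad/s): [2.57, 2.57, 3.14, 3.14, 3.14, 3.14].

### API

Orientations are given as [roll, pitch, yaw] about the fixed x, y, z axes, in that order (R = Rz(yaw) Ry(pitch) Rx(roll)).
In Python, from plant import bot gives the robot as it stands.
- The arm moves only by the tool apply_moves, never from a script. Its argument "motion" is text: rows parted by semicolons, each of 4 numbers parted by spaces: the shift along the tool's x, y, z in m, then the turn about the tool's z in degrees. A call has 1 to 8 rows; each row shifts and turns the commanded pose from where the row before left it, along the tool's axes as they then stand; what a row does not reach is not made up. A row lasts 1/8 s, in which the tool goes at most 62.5 mm and 10.7 degrees, less where a joint would pass 70% of its speed; a pose out of reach is approached as far as the arm can. A call with a gripper value outside its range is refused whole. "fingers" is the opening, from -1 (shut) to 1 (fully open), set as the call begins (left out, the last holds). The fingers move at their own pace and stop on an object; the grip force is fixed at half the most. Time passes only in rows, so rows that do not move let the fingers close. It gives the time, the measured TCP pose, the force, the opening and the grip force at its end, in the units of the state.
- bot.get_obs(): the state, without advancing time (a new reading comes with each control period).
- bot.capture(name): name is "side" or "top" or "wrist"; returns a dict with "img" (420x560x3 uint8, blue, green, red), "range_z" (420x560 float32, mm along the optical axis (not along the pixel's ray), 0 where there is no reading), "fx", "fy", "cx", "cy" (pixels), "world_from_camera" (4x4, takes a point from camera to world coordinates); the wrist camera has in their place "mount" (4x4, takes a point from camera to tool coordinates, whose origin is the TCP and whose axes are the flange's). Camera axes: x right, y down, z forward; pixel columns grow to the right and rows downward; lengths in mm; the calibration is good to about 2 mm. The wrist camera is an equidistant fisheye: a pixel r from the principal point sees the ray r / f radians off the axis. A picture is of the moment at which its call begins: read the wrist's pose just before it.
- bot.close_job(): hands the job in; it is judged then, once.
Trained networks look in a picture, given as the dict that the camera call returned (one of the last four; its "shot" number tells which), for a name from the list of things; names that differ only in an ending like _2 or _b are one class to them, and where a whole thing is asked for, a point or a joint stands for the part that bears it (a point fixed in the world has none). Each returns a list of dicts, best first, with "p" (0 to 1); they miss things now and then, are a little off and sometimes report something else, mostly with a low value. They report only what shows in the picture. A call takes as long as a camera call. They do not tell look-alikes from the thing itself.
- bot.cut_out(picture, thing): "pixels" (420x560 bool, what is visible of it) and "point" ([column, row] in pixels, amid what is visible of it).
The state is a dict: "time": time; "joint_positions": joint angles; "dq": joint speeds; "tau": joint torques, N m; "tool_pos": TCP position; "tcp_rot": TCP orientation; "contact_force": force on the tool from outside, world axes, zero at the start; "moment": the same for the moment, N m; "grip_width": finger opening in mm; "finger_force": force on a finger pad.
Only numpy, scipy, OpenCV 4.12 (cv2) and the standard library are available. Lean on these libraries where they do the work, as an engineer would, in place of code of your own. Each camera call takes 0.05 s, during which the arm holds its last target. There are 200 camera calls.

### The job

Pack the four finished dollhouse miniatures into the open box bases made for them: the blue dresser in the shorter rectangular box, the rocking chair in the square box, the round cream tea table in the round box and the longcase clock in the long narrow box. Each must rest fully on the floor of its own box, the dresser, chair and table standing upright and the clock lying on its back with the dial up. Set them down gently rather than dropping them, let go of them, and leave the anvil and the paint jar where they are.

Things in the scene. Friction and masses are not known exactly. Their poses are not given: they have to be found in the camera images.
- dresser_mid (a point): Middle (half-way up) of the loose blue miniature dresser, upright: 40 mm deep along x (knobbed front to +x), 100 mm wide along y, 76 mm high; underside 38 mm below. Front and back are flat and 40 mm apart, full height above the 8 mm feet; brass knobs start 12 mm either side of mid-width. 0.08 to 0.17 kg.
- rocker_mid (a point): Middle (half-way up, over the footprint's centre) of the loose beech rocking chair: 58 mm long along x (back rest at +x), 53 mm wide (y), 82 mm high; underside 41 mm below. The back's top rail is 52 mm long (y), 6 mm thick, 13 mm high, its centre 24.5 mm to +x and 34.5 mm above; armrests end 17 mm above, seat 2 mm below. Rockers flat in the middle, so it stands still. 0.03 to 0.06 kg.
- table_mini_mid (a point): Middle (half-way up) of the loose low round cream tea table with a green top, 44 mm high along z: a drum-like round top 58 mm in diameter and 14 mm deep (small flat brass knobs on it), on four slim legs whose feet stand within a 48 mm circle; underside 22 mm below this point. About 0.05 kg.
- clock_mid (a point): Middle (half-way up) of the loose dark brown miniature longcase clock lying on its back, dial up (z): 162 mm long along y (hood with white dial at +y). Hood and base 44 mm wide (x), 30 mm high; the trunk between, from 42 mm to -y to 36 mm to +y of this point, 32 mm wide, 24 mm high. Underside 15 mm below. About 0.09 kg.
- box_rect_in (a point): Centre of the inner floor of the shorter rectangular box base, dark grey card with a cream lining, fixed: inside 60 mm along x by 120 mm along y, floor 3 mm above the desk, walls 3 mm thick with their tops 9 mm above this point. For the dresser.
- box_square_in (a point): Centre of the inner floor of the square box base, dark grey card with a cream lining, fixed: inside 76 mm by 76 mm along its x and y, floor 3 mm above the desk, walls 3 mm thick with their tops 9 mm above this point. For the rocking chair, either way round or a quarter turn off.
- box_round_in (a point): Centre of the inner floor of the round box base, dark grey card with a cream lining, fixed: inside diameter 70 mm, floor 3 mm above the desk, walls 3 mm thick with their tops 9 mm above this point. For the tea table.
- box_long_in (a point): Centre of the inner floor of the long narrow box base, dark grey card with a cream lining, fixed: inside 64 mm along x by 182 mm along y, floor 3 mm above the desk, walls 3 mm thick with their tops 9 mm above this point. For the clock, either way round.
- anvil: Black cast-iron mini anvil, loose, 0.45 kg, to be left alone; origin at the centre of its underside, foot 34 mm along x by 60 mm along y, 45 mm high, horn reaching 61 mm towards +y.
- paint_jar: Blue paint jar with a black lid, loose, to be left alone; 42 mm in diameter, 48 mm high, origin at the centre of its underside.
Mind the look-alikes: they are no part of the job. Leave any pink look-alike of the part that bears rocker_mid alone. Of the things that look like the part that bears dresser_mid, take the one that is farthest from the robot's base at the start.

How it is judged:
By the outcome, as a careful person would: the job done as asked, in the order asked, and still so for the second after the job is handed in, with the robot touching nothing.
It also fails if it takes over 99 s, if anything falls off the work surface, if the arm or the gripper's body presses on something with over 40 N, if the wrist force passes 120 N, or if a joint passes its speed limit or range.

## Working session

There is one attempt and no reset: what is moved stays moved. The work goes in short steps, Python scripts to look and compute and a tool call to move; the robot and the scene stay as the last step left them, time stands still between calls to the robot, and variables do not carry over. Pictures are saved under pics/ and viewed, at most 14 in all, crops included, and the job is handed in when it is done.

Besides the shell and the picture viewer there is one more tool, called after "Request:" as a command line: name --argument value ..., lists and objects as JSON in quotes. apply_moves: Moves the arm, as the interface text tells. Its arguments: {"type":"object","properties":{"motion":{"type":"string"},"fingers":{"type":"number"}},"required":["motion"]}

```bash
ls; mkdir -p pics; python3 - <<'E'
from plant import bot
import cv2,numpy as np,pickle
o=bot.get_obs();print({k:np.round(v,3) for k,v in o.items()})
for n in("top","side"):
    c=bot.capture(n);cv2.imwrite(f"pics/{n}0.png",c["img"]);pickle.dump(c,open(f"{n}0.pkl","wb"))
    print(n,c["fx"],c["cx"],c["cy"],np.round(c["world_from_camera"],3).tolist())
E
```

```text
pics
{'time': np.float64(0.0), 'joint_positions': array([ 1.085,  0.343,  1.525,  0.   ,  1.275, -0.146]), 'dq': array([ 0.001, -0.001,  0.001,  0.001,  0.002,  0.   ]), 'tau': array([ 1.0000e-03, -4.3123e+01, -2.4422e+01,  7.2000e-02,  5.6000e-02,
       -0.0000e+00]), 'tool_pos': array([174.771, 494.629, 226.027]), 'tcp_rot': array([-3.14 , -0.   ,  2.802]), 'contact_force': array([ 0.248, -0.266,  0.171]), 'moment': array([-0.006, -0.02 , -0.085]), 'finger_force': np.float64(0.0), 'grip_width': np.float64(91.817)}
top 526.7427849900193 277.4516772818302 220.685731224919 [[-0.017, -0.996, 0.09, 439.407], [-1.0, 0.017, -0.008, 3.002], [0.006, -0.09, -0.996, 1245.946], [0.0, 0.0, 0.0, 1.0]]
side 409.99837824232895 276.671306150867 216.34714539553363 [[-0.917, -0.288, 0.275, 309.235], [-0.398, 0.69, -0.605, 558.664], [-0.016, -0.664, -0.748, 751.614], [0.0, 0.0, 0.0, 1.0]]
```

View pics/top0.png

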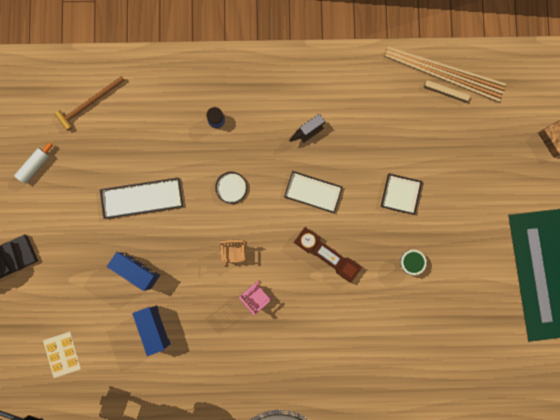

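View pics/side0.png

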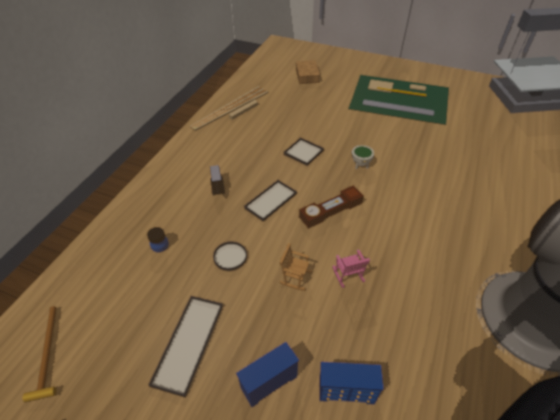

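The top view shows the boxes: long (142,198), round (231,187), rect (313,192) and square (402,194). It also shows the dressers (132,271) and (151,331), beech rocker (232,251), pink rocker (256,298), clock (328,255) and table (413,262). The side view shows the same layout, with the dresser knobs facing the robot side.

```bash
cat > h.py <<'E'
import numpy as np,cv2
def cloud(c):
    z=c["range_z"].astype(float);v,u=np.mgrid[:z.shape[0],:z.shape[1]]
    P=np.stack([(u-c["cx"])/c["fx"]*z,(v-c["cy"])/c["fy"]*z,z,np.ones_like(z)],-1)
    return (P@np.array(c["world_from_camera"]).T)[...,:3]
def rect(xy):
    (cx,cy),(w,h),a=cv2.minAreaRect(xy.astype(np.float32))
    if w<h: w,h,a=h,w,a+90
    return "c=(%.1f,%.1f) L=%.1f W=%.1f longaxis=%.1f"%(cx,cy,w,h,(a+90)%180-90)
E
python3 - <<'E'
from h import *
import pickle
c=pickle.load(open("top0.pkl","rb"));P=cloud(c)
desk=P[(c["range_z"]>0)&(abs(P[...,2])<15)];print("desk z",np.median(desk[:,2]))
R=dict(dresserA=(132,271,35),dresserB=(151,331,35),rocker=(232,251,22),pink=(256,298,22),clock=(328,255,42),table=(413,262,18),anvil=(308,129,24),jar=(215,118,14))
z0=np.median(desk[:,2])
v,u=np.mgrid[:420,:560]
for n,(a,b,r) in R.items():
    m=(np.hypot(u-a,v-b)<r)&(P[...,2]>z0+8)&(c["range_z"]>0)
    q=P[m];zt=np.percentile(q[:,2],97);t=q[q[:,2]>zt-(6 if 'dress' in n else 12)]
    print(n,len(q),"ztop %.1f"%zt,"top",rect(t[:,:2]),"all",rect(q[:,:2]))
g=c["img"].astype(int)
for n,(a,b,r) in dict(long=(142,198,50),round=(231,187,22),rect=(313,192,35),square=(402,194,27)).items():
    m=((np.hypot(u-a,v-b)<r)&(g.max(2)-g.min(2)<45)&(g.min(2)>130)).astype(np.uint8)
    k=cv2.connectedComponentsWithStats(m);i=1+np.argmax(k[2][1:,4]);m=k[1]==i
    q=P[m];q=q[q[:,2]<z0+15];print(n,len(q),"z %.1f"%np.median(q[:,2]),rect(q[:,:2]))
# clock dial
m=(np.hypot(u-308,v-240)<9)&(g.min(2)>130);print("dial",P[m].mean(0))
E
```

```text
desk z -0.8338758586596668
dresserA 1071 ztop 78.5 top c=(439.8,322.0) L=100.3 W=40.5 longaxis=55.9 all c=(438.1,316.9) L=113.6 W=47.5 longaxis=53.2
dresserB 1147 ztop 78.2 top c=(308.6,281.2) L=99.2 W=40.4 longaxis=19.4 all c=(307.8,299.9) L=111.8 W=76.8 longaxis=20.0
rocker 520 ztop 82.2 top c=(502.1,97.4) L=49.2 W=6.4 longaxis=-87.5 all c=(490.2,96.2) L=81.7 W=52.2 longaxis=0.2
pink 530 ztop 82.2 top c=(360.4,64.0) L=49.7 W=6.5 longaxis=39.9 all c=(375.7,45.8) L=53.9 W=52.7 longaxis=-50.3
clock 1204 ztop 33.9 top c=(470.3,-121.0) L=162.0 W=44.0 longaxis=53.4 all c=(490.7,-129.1) L=172.5 W=88.6 longaxis=54.1
table 535 ztop 47.9 top c=(449.3,-313.8) L=56.6 W=55.5 longaxis=-4.1 all c=(449.3,-313.8) L=56.6 W=55.5 longaxis=-4.1
anvil 452 ztop 47.9 top c=(763.5,-76.0) L=93.6 W=24.7 longaxis=-56.3 all c=(763.1,-82.2) L=84.9 W=59.9 longaxis=-25.5
jar 295 ztop 50.9 top c=(798.5,137.0) L=37.5 W=36.5 longaxis=88.5 all c=(797.6,136.0) L=39.6 W=38.5 longaxis=-25.5
long 1893 z 1.8 c=(611.5,315.2) L=178.8 W=64.0 longaxis=-82.4
round 602 z 2.2 c=(633.4,101.2) L=66.5 W=64.9 longaxis=25.6
rect 1165 z 2.3 c=(619.7,-93.6) L=116.9 W=59.6 longaxis=71.9
square 905 z 2.7 c=(611.3,-304.0) L=75.9 W=72.0 longaxis=-15.5
dial [503.33900265 -75.86507669  30.739434  ]
```

```bash
cat >> h.py <<'E'
import sys
def plan(tgt,start=None,step=.055,deg=10):
    """tgt x,y,z mm, yaw deg; prints rows (m, deg)"""
    if start is None:
        from plant import bot
        o=bot.get_obs();p=np.array(o["tool_pos"]);y=np.degrees(o["tcp_rot"][2])
    else: p=np.array(start[:3],float);y=start[3]
    t=np.array(tgt[:3],float);dy=(tgt[3]-y+180)%360-180
    n=int(max(np.ceil(np.linalg.norm(t-p)/1000/step),np.ceil(abs(dy)/deg),1))
    rows=[];p0=p.copy();y0=y
    for i in range(1,n+1):
        d=p0+(t-p0)*i/n-p;c,s=np.cos(np.radians(y)),np.sin(np.radians(y))
        l=np.round(np.array([d[0]*c+d[1]*s,d[0]*s-d[1]*c,-d[2]])/1000,3 if i<n else 4)
        r=round(-(y0+dy*i/n-y),1)
        p=p+1000*np.array([c*l[0]+s*l[1],s*l[0]-c*l[1],-l[2]]);y-=r
        rows.append("%g %g %g %g"%(*l,r))
    for i in range(0,n,8): print("; ".join(rows[i:i+8]))
    print("end",np.round(p,1),round(y,1))
    return (*p,y)
if __name__=="__main__":
    a=[float(x) for x in sys.argv[1:]];s=None
    for i in range(0,len(a),4): s=plan(a[i:i+4],s)
E
python3 h.py 439.8 322 160 55.9
```

```text
-0.028 -0.007 0.006 9.5; -0.029 -0.002 0.006 9.5; -0.028 0.003 0.006 9.5; -0.028 0.007 0.006 9.5; -0.026 0.012 0.006 9.6; -0.024 0.016 0.006 9.5; -0.021 0.02 0.006 9.5; -0.017 0.023 0.006 9.5
-0.013 0.025 0.006 9.5; -0.009 0.028 0.006 9.5; -0.0046 0.0283 0.0061 9.5
end [439.8 322.  160. ] 55.9
```

Request:
apply_moves --motion "-0.028 -0.007 0.006 9.5; -0.029 -0.002 0.006 9.5; -0.028 0.003 0.006 9.5; -0.028 0.007 0.006 9.5; -0.026 0.012 0.006 9.6; -0.024 0.016 0.006 9.5; -0.021 0.02 0.006 9.5; -0.017 0.023 0.006 9.5"

```text
time: 1.1
tool_pos: [368.4, 368.9, 178.2]
tcp_rot: [-3.141, 0.0, 1.468]
contact_force: [0.1, 0.8, 0.0]
grip_width: 92.1
finger_force: 0.0
```

Request:
apply_moves --motion "-0.013 0.025 0.006 9.5; -0.009 0.028 0.006 9.5; -0.005 0.028 0.006 9.5; 0 0 0 0; 0 0 0 0"

```text
time: 1.72
tool_pos: [438.9, 322.3, 160.6]
tcp_rot: [-3.141, 0.001, 0.978]
contact_force: [0.0, 0.7, 0.2]
grip_width: 91.8
finger_force: 0.0
```

```bash
python3 - <<'E'
from plant import bot
import cv2,numpy as np,pickle
o=bot.get_obs();print(o["time"],o["tool_pos"],np.degrees(o["tcp_rot"]),o["contact_force"])
c=bot.capture("wrist");cv2.imwrite("pics/w1.png",c["img"]);print(c["fx"],c["cx"],c["cy"],np.round(c["mount"],2).tolist())
pickle.dump((o,c),open("w1.pkl","wb"))
E
python3 h.py 439.8 322 33 55.9
```

```text
1.725 [438.88461931 322.26964234 160.57773463] [-1.79958292e+02  2.90251819e-02  5.60489175e+01] [0.01804242 0.69619399 0.1681277 ]
325.19226210127806 276.3942833332009 206.0058564729958 [[0.0, -0.96, -0.27, 71.54], [1.0, 0.0, 0.0, -0.81], [-0.0, -0.27, 0.96, -158.19], [0.0, 0.0, 0.0, 1.0]]
0 0 0.043 0.1; 0 0.001 0.042 0; 0.0002 0.0001 0.0427 0.1
end [439.8 322.   33. ] 55.9
```

View pics/w1.png

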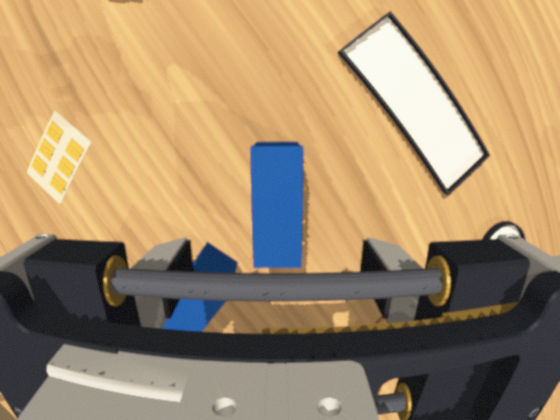

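The dresser lies centred under the gripper (columns 251–303, rows 142–267), with the knobs on its right side. I'll check this with the wrist depth.

```bash
cat > wc.py <<'E'
from h import *
from scipy.spatial.transform import Rotation as R
def wcloud(o,c):
    z=c["range_z"].astype(float);v,u=np.mgrid[:z.shape[0],:z.shape[1]]
    x=(u-c["cx"])/c["fx"];y=(v-c["cy"])/c["fy"];r=np.hypot(x,y)+1e-9;k=np.tan(np.minimum(r,1.5))/r
    P=np.stack([x*k*z,y*k*z,z,np.ones_like(z)],-1)@np.array(c["mount"]).T
    return P[...,:3]@R.from_euler("xyz",o["tcp_rot"]).as_matrix().T+np.array(o["tool_pos"])
E
python3 - <<'E'
from wc import *
import pickle
o,c=pickle.load(open("w1.pkl","rb"));P=wcloud(o,c)
q=P[135:272,240:315].reshape(-1,3);q=q[(q[:,2]>65)&(q[:,2]<90)];print(len(q),np.median(q[:,2]),rect(q[:,:2]))
E
```

```text
6338 76.22273131249881 c=(439.4,323.1) L=100.5 W=41.0 longaxis=56.4
```

Request:
apply_moves --motion "0.001 0 0.043 0; 0 0 0.043 0; 0 0 0.041 0; 0 0 0 0; 0 0 0 0"

```text
time: 2.4
tool_pos: [440.6, 323.8, 35.3]
tcp_rot: [3.141, -0.002, 0.977]
contact_force: [0.8, 0.1, 0.5]
grip_width: 91.7
finger_force: 0.0
```

Request:
apply_moves --motion "0 0 0 0; 0 0 0 0; 0 0 0 0; 0 0 0 0; 0 0 0 0; 0 0 0 0" --fingers -1

```text
time: 3.15
tool_pos: [440.0, 322.9, 33.7]
tcp_rot: [-3.141, 0.0, 0.976]
contact_force: [-0.3, 0.5, 0.5]
grip_width: 40.1
finger_force: 30.0
```

Request:
apply_moves --motion "0 0 0 0; 0 0 -0.03 0; 0 0 -0.04 0; 0 0 -0.04 0; 0 0 0 0"

```text
time: 3.78
tool_pos: [441.6, 323.8, 146.7]
tcp_rot: [3.139, -0.006, 0.976]
contact_force: [-0.1, -0.0, -1.7]
grip_width: 39.8
finger_force: 30.0
```

```bash
python3 h.py 619.7 -93.6 120 71.9
```

```text
-0.027 0.042 0.003 -1.8; -0.029 0.042 0.003 -1.7; -0.03 0.04 0.003 -1.8; -0.031 0.04 0.003 -1.8; -0.032 0.039 0.003 -1.8; -0.034 0.037 0.003 -1.7; -0.035 0.037 0.003 -1.8; -0.035 0.036 0.003 -1.8
-0.0373 0.0339 0.0027 -1.8
end [619.7 -93.6 120. ] 71.9
```

Request:
apply_moves --motion "-0.014 0.021 0 -0.9; -0.027 0.042 0 -1.8; -0.029 0.042 0.003 -1.7; -0.03 0.04 0.003 -1.8; -0.031 0.04 0.003 -1.8; -0.032 0.039 0.003 -1.8; -0.034 0.037 0.003 -1.7; -0.035 0.037 0.003 -1.8"

```text
time: 4.78
tool_pos: [592.6, -24.7, 123.8]
tcp_rot: [-3.139, 0.0, 1.209]
contact_force: [0.4, 1.7, -1.3]
grip_width: 39.8
finger_force: 30.0
```

Request:
apply_moves --motion "-0.03 0.03 0.003 -1.5; -0.02 0.02 0.003 -1; 0 0 0 0; 0 0 0 0; 0 0 0 0"

```text
time: 5.4
tool_pos: [622.2, -86.2, 119.4]
tcp_rot: [-3.141, -0.0, 1.253]
contact_force: [0.6, 0.5, -1.1]
grip_width: 40.1
finger_force: 30.0
```

```bash
python3 h.py 619.7 -93.6 60 71.9; python3 - <<'E'
from plant import bot
import cv2,numpy as np,pickle
o=bot.get_obs();print(o["time"],o["tool_pos"],np.degrees(o["tcp_rot"]))
c=bot.capture("wrist");cv2.imwrite("pics/w2.png",c["img"])
pickle.dump((o,c),open("w2.pkl","wb"))
E
```

```text
-0.004 -0 0.03 -0.1; -0.0038 -0.0001 0.0294 -0
end [619.7 -93.6  60. ] 71.9
5.4 [622.19337402 -86.18847708 119.38881513] [-1.79942917e+02 -1.28737229e-02  7.17953909e+01]
```

View pics/w2.png

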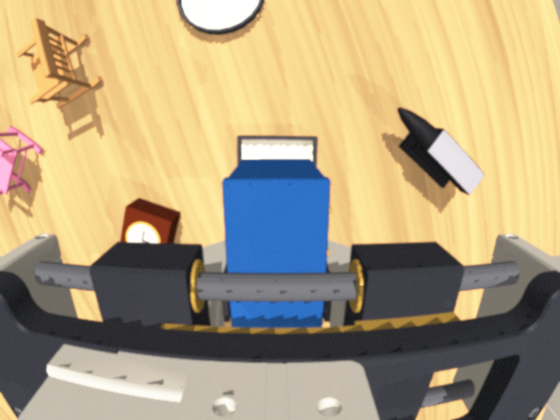

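The dresser is held square over the box: box columns 239–317 and dresser columns 225–328 share a centre. I'll shift 8 mm along tool -x and lower.

Request:
apply_moves --motion "-0.004 0 0.03 0; -0.004 0 0.03 0; 0 0 0.012 0; 0 0 0.006 0; 0 0 0.002 0; 0 0 0 0; 0 0 0 0"

```text
time: 6.32
tool_pos: [620.7, -95.0, 40.5]
tcp_rot: [3.14, -0.0, 1.252]
contact_force: [0.6, 0.7, -1.5]
grip_width: 39.9
finger_force: 30.0
```

Request:
apply_moves --motion "0 0 0.002 0; 0 0 0.001 0; 0 0 0.001 0; 0 0 0 0; 0 0 0 0"

```text
time: 6.95
tool_pos: [620.2, -95.0, 36.7]
tcp_rot: [3.141, -0.0, 1.252]
contact_force: [-3.4, 0.9, 6.2]
grip_width: 39.9
finger_force: 30.0
```

Request:
apply_moves --motion "0 0 0 0; 0 0 0 0; 0 0 0 0; 0 0 0 0; 0 0 -0.03 0; 0 0 -0.05 0; 0 0 -0.05 0; 0 0 0 0" --fingers 1

```text
time: 7.95
tool_pos: [622.6, -95.6, 170.6]
tcp_rot: [3.132, -0.0, 1.252]
contact_force: [0.2, 0.3, -0.3]
grip_width: 91.5
finger_force: 0.0
```

```bash
python3 h.py 502 97.4 180 92.5
```

```text
0.029 -0.035 -0.002 -4.2; 0.032 -0.033 -0.002 -4.1; 0.034 -0.03 -0.002 -4.2; 0.036 -0.028 -0.002 -4.1; 0.0374 -0.0254 -0.0014 -4.2
end [502.   97.4 180. ] 92.5
```

Request:
apply_moves --motion "0.029 -0.035 -0.002 -4.2; 0.032 -0.033 -0.002 -4.1; 0.034 -0.03 -0.002 -4.2; 0.036 -0.028 -0.002 -4.1; 0.037 -0.026 -0.001 -4.2; 0 0 0 0; 0 0 0 0; 0 0 0 0" --fingers 0

```text
time: 8.95
tool_pos: [499.5, 96.7, 174.3]
tcp_rot: [-3.141, 0.0, 1.613]
contact_force: [-0.4, -0.5, -0.8]
grip_width: 46.0
finger_force: 0.0
```

```bash
python3 - <<'E'
from wc import *
from plant import bot
import pickle
o=bot.get_obs();print(o["time"],o["tool_pos"],np.degrees(o["tcp_rot"]),o["grip_width"])
c=bot.capture("wrist");cv2.imwrite("pics/w3.png",c["img"])
P=wcloud(o,c)
d=np.hypot(P[...,0]-490,P[...,1]-97)
q=P[(d<55)&(P[...,2]>65)&(P[...,2]<92)];print(len(q),np.median(q[:,2]),rect(q[:,:2]))
q=P[(d<55)&(P[...,2]>35)&(P[...,2]<62)];print(len(q),rect(q[:,:2]))
t=bot.capture("top");T=cloud(t)
d=np.hypot(T[...,0]-620,T[...,1]+94);q=T[(d<75)&(T[...,2]>68)&(T[...,2]<95)];print("dresser",len(q),np.median(q[:,2]),rect(q[:,:2]))
E
```

```text
8.95 [499.52055542  96.72008761 174.31315062] [-1.79983962e+02  7.37170353e-03  9.24387072e+01] 45.99902143383837
515 81.91298088581185 c=(500.5,98.8) L=51.0 W=7.3 longaxis=-87.3
2588 c=(476.7,97.7) L=52.3 W=42.7 longaxis=-88.4
dresser 810 77.95690317143237 c=(620.2,-95.4) L=99.8 W=41.2 longaxis=71.9
```

View pics/w3.png

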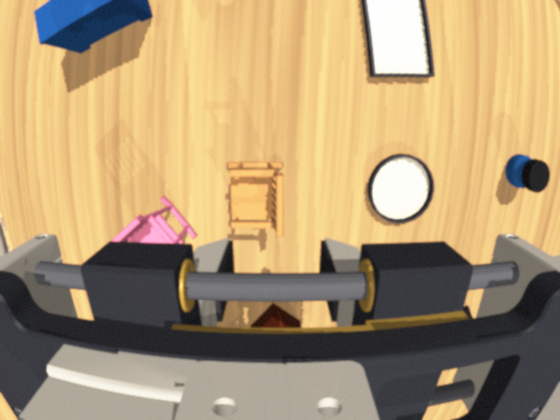

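Beech rocker's back rail is at columns ~277–285, rows 162–237, under the gripper, with the seat to the left (−x). The pink one stays clear at (150,235).

Request:
apply_moves --motion "0.001 0.001 0.04 0; 0 0 0.04 0; 0 0 0.025 0; 0 0 0.012 0; 0 0 0 0; 0 0 0 0; 0 0 0 0"

```text
time: 9.93
tool_pos: [500.7, 98.7, 58.7]
tcp_rot: [3.139, -0.0, 1.615]
contact_force: [1.0, -0.2, -0.1]
grip_width: 45.8
finger_force: 0.0
```

Request:
apply_moves --motion "0 0 0 0; 0 0 0 0; 0 0 0 0; 0 0 0 0; 0 0 0 0; 0 0 0 0" --fingers -1

```text
time: 10.68
tool_pos: [499.9, 98.7, 57.6]
tcp_rot: [-3.141, -0.0, 1.615]
contact_force: [-0.1, -0.7, 0.0]
grip_width: 5.8
finger_force: 30.0
```

Request:
apply_moves --motion "0 0 0 0; 0 0 -0.02 0; 0 0 -0.04 0; 0 0 -0.04 0; 0 0 0 0; 0 0 0 0"

```text
time: 11.42
tool_pos: [499.4, 98.6, 157.1]
tcp_rot: [-3.141, -0.0, 1.615]
contact_force: [-0.3, 0.6, -1.0]
grip_width: 5.8
finger_force: 30.0
```

```bash
python3 h.py 635 -310.5 155 74.5
```

```text
-0.052 0.015 0 2.3; -0.051 0.016 0.001 2.2; -0.051 0.019 -0 2.3; -0.049 0.021 0 2.2; -0.049 0.022 0 2.3; -0.048 0.025 0.001 2.2; -0.047 0.026 -0 2.3; -0.046 0.0286 0.0001 2.2
end [ 635.  -310.5  155. ] 74.5
```

Request:
apply_moves --motion "-0.026 0.008 0 1.2; -0.052 0.015 0 2.3; -0.051 0.018 0 2.2; -0.05 0.02 0 2.2; -0.049 0.021 0 2.3; -0.048 0.024 0 2.2; -0.047 0.026 0 2.3; -0.043 0.026 0 2"

```text
time: 12.42
tool_pos: [626.9, -282.2, 155.3]
tcp_rot: [-3.138, -0.001, 1.322]
contact_force: [-0.3, 0.4, -0.0]
grip_width: 5.6
finger_force: 30.0
```

Request:
apply_moves --motion "-0.024 0.014 0 1.2; 0 0 0 0; 0 0 0 0; 0 0 0 0"

```text
time: 12.92
tool_pos: [634.8, -306.1, 157.4]
tcp_rot: [-3.141, -0.001, 1.304]
contact_force: [0.5, 0.2, 0.8]
grip_width: 5.6
finger_force: 30.0
```

```bash
python3 h.py 635 -310.5 75 74.5;  python3 - <<'E'
from wc import *
from plant import bot
o=bot.get_obs();print(o["time"],o["tool_pos"],np.degrees(o["tcp_rot"]),o["grip_width"])
c=bot.capture("wrist");cv2.imwrite("pics/w4.png",c["img"])
t=bot.capture("side");cv2.imwrite("pics/s4.png",t["img"][60:300,150:470])
E
```

```text
-0.002 0.001 0.041 0.1; -0.0022 0.0003 0.0414 0.1
end [ 635.  -310.4   75. ] 74.5
12.925 [ 634.84530164 -306.05522819  157.37242919] [-1.79945168e+02 -3.38491201e-02  7.47099842e+01] 5.601718051099408
```

View pics/w4.png

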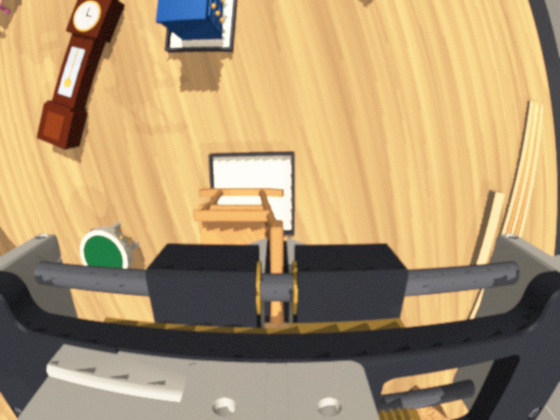

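The chair hangs upright over the square box (columns 210–295, from row 152). The table at (105,252) shows a knob towards the upper right. Lowering now.

Request:
apply_moves --motion "-0.002 0.001 0.03 0; -0.002 0 0.03 0; 0 0 0.018 0; 0 0 0.01 0; 0 0 0.004 0; 0 0 0 0; 0 0 0 0"

```text
time: 13.9
tool_pos: [635.3, -311.8, 66.7]
tcp_rot: [3.14, 0.0, 1.303]
contact_force: [0.3, -0.3, -0.8]
grip_width: 5.5
finger_force: 30.0
```

```bash
python3 - <<'E'
from wc import *
from plant import bot
o=bot.get_obs();print(o["time"],o["tool_pos"],np.degrees(o["tcp_rot"]),o["contact_force"])
t=bot.capture("side");cv2.imwrite("pics/s5.png",cv2.resize(t["img"][90:230,230:400],None,fx=4,fy=4))
E
```

```text
13.9 [ 635.34481957 -311.76133177   66.73594889] [1.79905834e+02 2.13388247e-02 7.46318270e+01] [ 0.25652937 -0.27618524 -0.78663671]
```

View pics/s5.png

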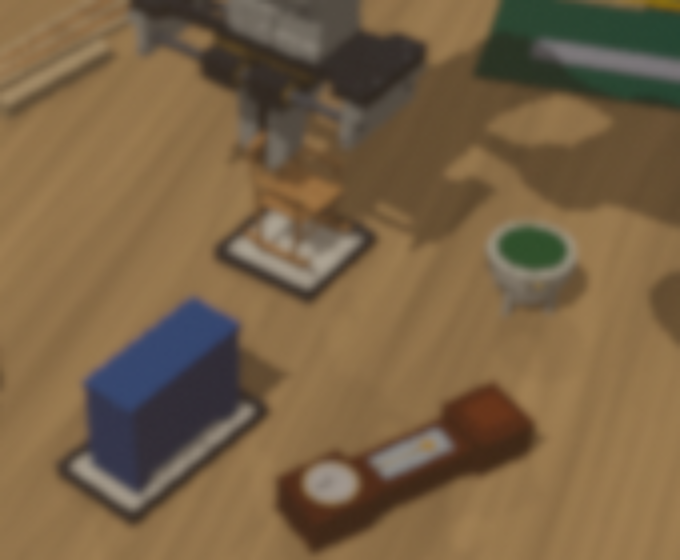

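The side view shows the chair over the box floor with its rockers inside the walls. The dresser is seated. I'll finish lowering.

Request:
apply_moves --motion "0 -0.001 0.003 0; 0 0 0.002 0; 0 0 0.001 0; 0 0 0 0; 0 0 0 0; 0 0 0 0"

```text
time: 14.7
tool_pos: [634.1, -311.3, 59.9]
tcp_rot: [3.141, -0.0, 1.303]
contact_force: [0.5, -0.6, 1.8]
grip_width: 5.7
finger_force: 30.0
```

Request:
apply_moves --motion "0 0 0 0; 0 0 0 0; 0 0 0 0; 0 0 0 0; 0 0 -0.03 0; 0 0 -0.05 0; 0 0 -0.04 0; 0 0 0 0" --fingers -0.2

```text
time: 15.7
tool_pos: [635.5, -312.2, 184.4]
tcp_rot: [3.134, 0.002, 1.303]
contact_force: [1.0, 0.2, -0.7]
grip_width: 36.7
finger_force: 0.0
```

```bash
python3 - <<'E'
from wc import *
from plant import bot
h=bot.get_obs();print(h["time"],h["tool_pos"])
c=bot.capture("wrist");P=wcloud(h,c)
d=np.hypot(P[...,0]-611,P[...,1]+304)
for a,b in((72,95),(35,62)):
    q=P[(d<55)&(P[...,2]>a)&(P[...,2]<b)];print(len(q),np.median(q[:,2]),rect(q[:,:2]))
cv2.imwrite("pics/w6.png",c["img"])
E
python3 h.py 449.3 -313.8 130 55
```

```text
15.7 [ 635.51636699 -312.24197561  184.41868105]
444 85.1177184242002 c=(633.4,-311.1) L=51.0 W=6.0 longaxis=74.5
2403 42.62195394860203 c=(610.2,-305.3) L=52.6 W=43.2 longaxis=74.3
-0.013 -0.044 0.013 4.9; -0.016 -0.044 0.013 4.9; -0.021 -0.041 0.013 4.9; -0.0232 -0.0402 0.0125 4.9
end [ 449.3 -313.8  130. ] 55.0
```

View pics/w6.png

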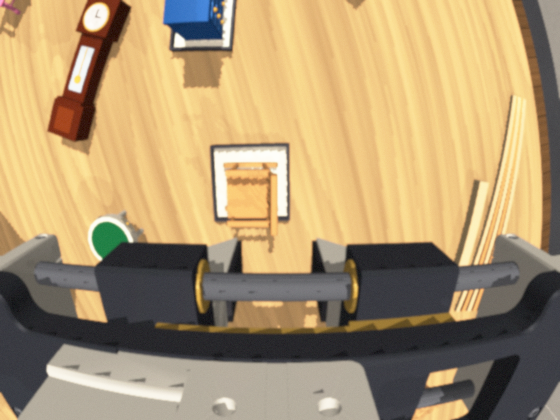

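The chair is seated in the square box (outline columns 211–289, rows 143–220), measured within 2 mm of centre. The table comes next, at (110,240).

Request:
apply_moves --motion "-0.013 -0.044 0.01 4.9; -0.016 -0.044 0.01 4.9; -0.021 -0.041 0.014 4.9; -0.023 -0.04 0.015 4.9; 0 0 0 0; 0 0 0 0; 0 0 0 0" --fingers 1

```text
time: 16.62
tool_pos: [450.1, -313.6, 130.7]
tcp_rot: [3.141, -0.0, 0.961]
contact_force: [0.6, -0.0, 0.7]
grip_width: 91.6
finger_force: 0.0
```

```bash
python3 - <<'E'
from wc import *
from plant import bot
h=bot.get_obs();print(h["time"],h["tool_pos"],np.degrees(h["tcp_rot"]))
c=bot.capture("wrist");P=wcloud(h,c)
d=np.hypot(P[...,0]-449,P[...,1]+314)
m=(d<50)&(P[...,2]>38)&(P[...,2]<52);q=P[m];print(len(q),np.median(q[:,2]),rect(q[:,:2]),cv2.minEnclosingCircle(q[:,:2].astype(np.float32)))
v,u=np.nonzero(m);print(u.min(),u.max(),v.min(),v.max())
cv2.imwrite("pics/w7.png",cv2.resize(c["img"][120:300,180:380],None,fx=3,fy=3))
E
```

```text
16.625 [ 450.12511395 -313.55947965  130.70144141] [ 1.79948315e+02 -5.00087517e-03  5.50897462e+01]
4062 44.43430410248038 c=(448.2,-314.3) L=57.1 W=56.9 longaxis=-14.6 ((448.2252197265625, -314.115478515625), 30.879072189331055)
239 312 175 246
```

View pics/w7.png

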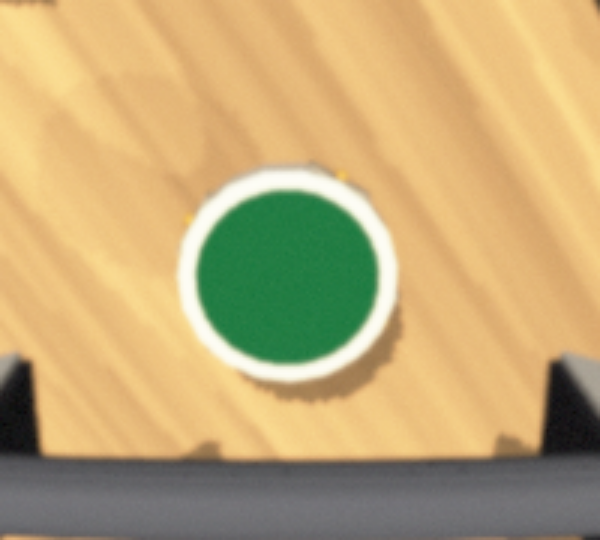

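The tea table is centred (crop (288,273)), with knobs at about 61° and 151° in image angle. Turning the gripper by −16° puts the pads midway between the knobs.

```bash
python3 h.py 448.5 -314.1 70 71 448.5 -314.1 19 71
```

```text
-0.001 -0 0.03 -7.9; -0.0003 -0.001 0.0307 -8
end [ 448.5 -314.1   70. ] 71.0
-0 0 0.051 0
end [ 448.5 -314.1   19. ] 71.0
```

Request:
apply_moves --motion "-0.001 0 0.03 -8; 0 -0.001 0.03 -8; 0 0 0.03 0; 0 0 0.015 0; 0 0 0.006 0; 0 0 0 0; 0 0 0 0"

```text
time: 17.55
tool_pos: [448.1, -314.2, 20.7]
tcp_rot: [3.14, 0.001, 1.24]
contact_force: [0.8, -0.6, 0.8]
grip_width: 91.8
finger_force: 0.0
```

Request:
apply_moves --motion "0 0 0 0; 0 0 0 0; 0 0 0 0; 0 0 0 0; 0 0 0 0; 0 0 0 0" --fingers -1

```text
time: 18.3
tool_pos: [447.6, -313.8, 19.8]
tcp_rot: [3.141, -0.0, 1.24]
contact_force: [-0.4, 0.1, 1.1]
grip_width: 57.2
finger_force: 30.0
```

Request:
apply_moves --motion "0 0 -0.02 0; 0 0 -0.04 0; 0 0 -0.05 0; 0 0 -0.03 0; 0 0 0 0; 0 0 0 0"

```text
time: 19.05
tool_pos: [447.0, -313.1, 158.5]
tcp_rot: [-3.14, -0.001, 1.24]
contact_force: [-0.5, -0.5, -1.4]
grip_width: 57.0
finger_force: 30.0
```

```bash
python3 h.py 520 -100 155 85 634 101.2 120 100
```

```text
0.045 -0 0.001 -2.8; 0.045 0.002 0 -2.8; 0.045 0.004 0.001 -2.8; 0.044 0.007 0.001 -2.8; 0.0447 0.0088 0.0005 -2.8
end [ 520. -100.  155.] 85.0
0.042 0.019 0.007 -3; 0.041 0.022 0.007 -3; 0.04 0.023 0.007 -3; 0.038 0.026 0.007 -3; 0.0376 0.0273 0.007 -3
end [634.  101.2 120. ] 100.0
```

Request:
apply_moves --motion "0.022 0 0 -1.4; 0.045 0 0 -2.8; 0.045 0.002 0 -2.8; 0.045 0.004 0 -2.8; 0.044 0.007 0 -2.8; 0.044 0.012 0 -2.8; 0.042 0.019 0.006 -3; 0.041 0.022 0.007 -3"

```text
time: 20.05
tool_pos: [569.3, 3.9, 144.7]
tcp_rot: [-3.139, -0.001, 1.615]
contact_force: [0.4, 0.2, 0.2]
grip_width: 57.1
finger_force: 30.0
```

Request:
apply_moves --motion "0.04 0.023 0.007 -3; 0.038 0.026 0.007 -3; 0.018 0.014 0.007 -1.5; 0 0 0 0; 0 0 0 0; 0 0 0 0"

```text
time: 20.8
tool_pos: [624.2, 102.2, 126.0]
tcp_rot: [3.142, 0.0, 1.742]
contact_force: [-0.3, -0.6, 0.1]
grip_width: 57.4
finger_force: 30.0
```

```bash
python3 h.py 633.4 101.2 60 100; python3 - <<'E'
from wc import *
from plant import bot
c=bot.capture("wrist");cv2.imwrite("pics/w8.png",c["img"])
E
```

```text
-0.001 0.004 0.033 -0.1; -0.0015 0.0049 0.033 -0.1
end [633.4 101.2  60. ] 100.0
```

View pics/w8.png

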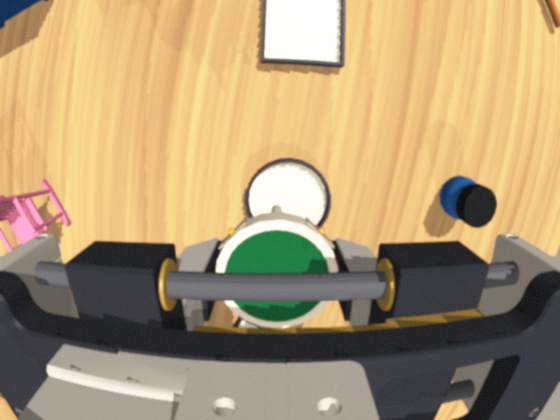

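The round box centre (288,198) lies right of the held table (277), which matches the planned +9 mm shift in tool y. Lowering with that correction.

Request:
apply_moves --motion "-0.001 0.004 0.03 0; -0.001 0.005 0.03 0; 0 0 0.022 0; 0 0 0.01 0; 0 0 0.005 0; 0 0 0 0; 0 0 0 0; 0 0 0 0"

```text
time: 21.85
tool_pos: [634.0, 103.2, 29.5]
tcp_rot: [3.14, 0.0, 1.744]
contact_force: [0.7, 0.1, -0.9]
grip_width: 57.5
finger_force: 30.0
```

Request:
apply_moves --motion "-0.001 0 0.003 0; 0 0 0.001 0; 0 0 0.001 0; 0 0 0 0; 0 0 0 0; 0 0 0 0"

```text
time: 22.6
tool_pos: [633.9, 102.1, 23.8]
tcp_rot: [3.141, -0.0, 1.744]
contact_force: [-0.7, -0.5, 0.8]
grip_width: 57.3
finger_force: 30.0
```

Request:
apply_moves --motion "0 0 0.001 0; 0 0 0 0; 0 0 0 0"

```text
time: 22.98
tool_pos: [633.9, 102.1, 22.8]
tcp_rot: [3.141, -0.0, 1.744]
contact_force: [0.8, -0.2, 0.3]
grip_width: 57.2
finger_force: 30.0
```

Request:
apply_moves --motion "0 0 0.0005 0; 0 0 0 0; 0 0 0.0005 0; 0 0 0 0; 0 0 0 0"

```text
time: 23.6
tool_pos: [633.9, 102.1, 22.7]
tcp_rot: [3.141, 0.0, 1.744]
contact_force: [-2.9, -0.2, 7.7]
grip_width: 57.2
finger_force: 30.0
```

Contact is confirmed at 7.7 N. Release, rise, and go to the clock.

Request:
apply_moves --motion "0 0 0 0; 0 0 0 0; 0 0 0 0; 0 0 0 0; 0 0 -0.03 0; 0 0 -0.05 0; 0 0 -0.05 0; 0 0 0 0" --fingers 1

```text
time: 24.6
tool_pos: [636.3, 102.3, 156.7]
tcp_rot: [3.132, 0.001, 1.744]
contact_force: [-0.4, -0.0, 0.4]
grip_width: 91.7
finger_force: 0.0
```

```bash
python3 h.py 470.3 -121 140 53.8;  python3 - <<'E'
from wc import *
from plant import bot
h=bot.get_obs();c=bot.capture("wrist");P=wcloud(h,c)
d=np.hypot(P[...,0]-633.4,P[...,1]-101.2)
q=P[(d<50)&(P[...,2]>40)&(P[...,2]<56)];print(len(q),np.median(q[:,2]),q[:,2].std(),rect(q[:,:2]))
E
```

```text
-0.032 -0.034 0.003 7.7; -0.036 -0.029 0.003 7.7; -0.04 -0.024 0.002 7.7; -0.042 -0.018 0.003 7.7; -0.045 -0.013 0.003 7.6; -0.0457 -0.0065 0.0027 7.7
end [ 470.3 -121.   140. ] 53.8
3483 47.47229034194366 1.1556862489928246 c=(633.2,102.4) L=57.1 W=56.8 longaxis=2.5
```

Request:
apply_moves --motion "-0.032 -0.034 0.003 7.7; -0.036 -0.029 0.003 7.7; -0.04 -0.024 0.003 7.7; -0.042 -0.018 0.003 7.7; -0.045 -0.013 0.003 7.6; -0.046 -0.007 0.003 7.7; 0 0 0 0; 0 0 0 0"

```text
time: 25.65
tool_pos: [467.0, -120.9, 132.9]
tcp_rot: [-3.14, -0.0, 0.94]
contact_force: [0.5, -0.1, 0.0]
grip_width: 91.8
finger_force: 0.0
```

Request:
apply_moves --motion "0 0 0 0; 0 0 0 0"

```text
time: 25.9
tool_pos: [467.6, -120.4, 133.5]
tcp_rot: [-3.141, -0.0, 0.941]
contact_force: [0.5, 0.0, 0.2]
grip_width: 91.7
finger_force: 0.0
```

```bash
python3 - <<'E'
from wc import *
from plant import bot
h=bot.get_obs();print(h["time"],h["tool_pos"],np.degrees(h["tcp_rot"]))
c=bot.capture("wrist");P=wcloud(h,c);cv2.imwrite("pics/w9.png",c["img"])
e=P[...,:2]-[470.3,-121];a=np.radians(53.8);l=e@[np.cos(a),np.sin(a)];s=e@[-np.sin(a),np.cos(a)]
m=(abs(l)<100)&(abs(s)<40)&(P[...,2]>12)&(P[...,2]<45)
for lo,hi in((-95,-45),(-38,30),(38,95)):
    k=m&(l>lo)&(l<hi);print(lo,k.sum(),np.median(P[k][:,2]) if k.any() else 0,l[k].min(),l[k].max(),np.percentile(s[k],[1,99]))
q=P[m];print(rect(q[:,:2]))
E
python3 h.py 470.3 -121 11.5 53.8
```

```text
25.9 [ 467.56859575 -120.44406756  133.48970972] [-1.79983755e+02 -6.04523147e-03  5.39327100e+01]
-95 949 30.528544548067046 -64.32707174203524 -45.009600684551145 [-20.51535718  22.79516593]
-38 3003 24.46864425436121 -37.99940501478204 29.968575429860532 [-14.80096332  17.06830072]
38 2938 30.640148980056033 38.00074072925877 81.11182319092586 [-20.57198207  22.84091569]
c=(474.3,-113.5) L=145.4 W=44.5 longaxis=53.7
0 0.001 0.041 0; 0.001 0.001 0.04 0.1; 0.0002 0.0005 0.0411 0
end [ 470.3 -121.    11.5] 53.8
```

View pics/w9.png

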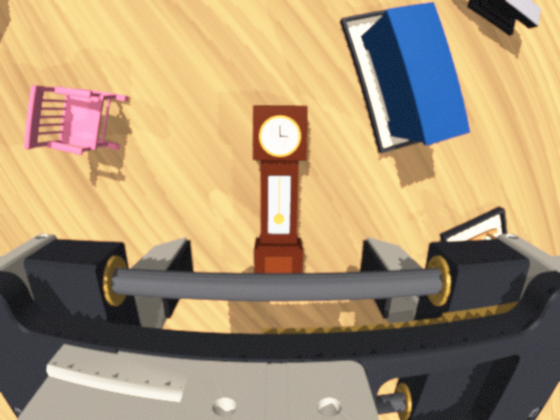

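The clock lies aligned with the gripper: trunk columns 261–298, dial up at (280,135). The depth confirms its centre to about 1 mm. Descend to TCP z≈12 so the fingertips stay above the long box's walls later.

Request:
apply_moves --motion "0.001 0.001 0.04 0; 0 0.001 0.04 0; 0 0 0.025 0; 0 0 0.01 0; 0 0 0.005 0; 0 0 0 0; 0 0 0 0; 0 0 0 0"

```text
time: 26.95
tool_pos: [469.8, -121.8, 14.3]
tcp_rot: [3.14, -0.0, 0.94]
contact_force: [0.7, -0.4, -0.2]
grip_width: 91.7
finger_force: 0.0
```

Request:
apply_moves --motion "0.001 0 0.001 0; 0 0 0 0; 0 0 0 0; 0 0 0 0"

```text
time: 27.45
tool_pos: [470.0, -120.8, 12.7]
tcp_rot: [-3.142, -0.0, 0.94]
contact_force: [-0.8, 0.0, 0.3]
grip_width: 91.7
finger_force: 0.0
```

Request:
apply_moves --motion "0 0 0 0; 0 0 0 0; 0 0 0 0; 0 0 0 0; 0 0 0 0; 0 0 0 0; 0 0 0 0; 0 0 0 0" --fingers -1

```text
time: 28.45
tool_pos: [470.0, -120.8, 12.7]
tcp_rot: [3.142, -0.0, 0.94]
contact_force: [-0.1, 0.5, 0.1]
grip_width: 31.8
finger_force: 30.0
```

Request:
apply_moves --motion "0 0 -0.01 0; 0 0 -0.03 0; 0 0 -0.04 0; 0 0 -0.04 0; 0 0 0 0; 0 0 0 0; 0 0 0 0"

```text
time: 29.32
tool_pos: [469.2, -120.5, 131.7]
tcp_rot: [-3.139, 0.0, 0.939]
contact_force: [-0.3, 0.1, 0.4]
grip_width: 31.8
finger_force: 30.0
```

```bash
python3 h.py 500 100 125 75 611.5 315.2 110 97.6; python3 - <<'E'
from wc import *
from plant import bot
h=bot.get_obs();c=bot.capture("wrist");P=wcloud(h,c);c2=bot.capture("top");T=cloud(c2)
for n,P in(("w",P),("t",T)):
    e=P[...,:2]-[470.3,-121];a=np.radians(53.8);l=e@[np.cos(a),np.sin(a)];s=e@[-np.sin(a),np.cos(a)]
    m=(abs(l)<90)&(abs(s)<25)&(P[...,2]>100)&(P[...,2]<150)
    for lo,hi in((-85,-50),(45,80)):
        k=m&(l>lo)&(l<hi);print(n,lo,k.sum(),np.percentile(P[k][:,2],[10,50,90]) if k.any() else 0)
E
```

```text
0.039 -0.021 0.001 -4.2; 0.041 -0.018 0.002 -4.3; 0.042 -0.015 0.001 -4.2; 0.043 -0.012 0.001 -4.2; 0.0434 -0.0089 0.0017 -4.3
end [500. 100. 125.] 75.0
0.047 0.01 0.003 -4.5; 0.047 0.015 0.003 -4.5; 0.045 0.017 0.003 -4.5; 0.043 0.021 0.003 -4.6; 0.0421 0.025 0.003 -4.5
end [611.5 315.2 110. ] 97.6
w -85 0 0
w 45 5269 [148.3675672  149.23751882 149.84452172]
t -85 43 [134.06030146 147.06828606 149.35984935]
t 45 187 [143.70544163 147.69865487 149.33822702]
```

The clock is held level (hood top at z≈149, as expected). Carry it over.

Request:
apply_moves --motion "0.02 -0.01 0 -2.1; 0.039 -0.02 0 -4.2; 0.041 -0.017 0 -4.2; 0.042 -0.014 0 -4.2; 0.043 -0.011 0 -4.2; 0.044 -0.003 0 -4.3; 0.046 0.008 0.003 -4.5; 0.047 0.015 0.003 -4.5"

```text
time: 30.42
tool_pos: [545.9, 208.4, 125.9]
tcp_rot: [-3.14, 0.0, 1.504]
contact_force: [0.4, 0.3, -1.1]
grip_width: 31.9
finger_force: 30.0
```

Request:
apply_moves --motion "0.045 0.017 0.003 -4.5; 0.043 0.021 0.003 -4.5; 0.02 0.012 0.003 -2.3; 0 0 0 0; 0 0 0 0; 0 0 0 0"

```text
time: 31.18
tool_pos: [596.6, 313.8, 117.9]
tcp_rot: [-3.141, 0.0, 1.697]
contact_force: [-0.0, 0.5, -1.4]
grip_width: 31.7
finger_force: 30.0
```

```bash
python3 h.py 611.5 315.2 60 97.6; python3 - <<'E'
from wc import *
from plant import bot
c=bot.capture("wrist");cv2.imwrite("pics/w10.png",c["img"])
E
```

```text
-0 0.007 0.029 -0.2; -0.0005 0.008 0.0289 -0.2
end [611.5 315.2  60. ] 97.6
```

View pics/w10.png

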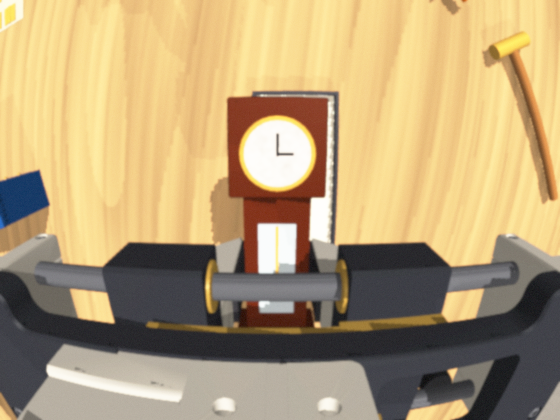

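The box's outer edges at the far end (columns ~253–338) centre at 296, and the clock at 277. That matches the planned +15 mm in tool y.

Request:
apply_moves --motion "0 0.007 0.03 -0.2; 0 0.008 0.03 -0.2; 0 0 0.02 0; 0 0 0.01 0; 0 0 0.003 0; 0 0 0 0; 0 0 0 0; 0 0 0 0"

```text
time: 32.22
tool_pos: [611.9, 317.0, 25.5]
tcp_rot: [3.14, -0.0, 1.706]
contact_force: [-0.9, 0.1, -0.2]
grip_width: 31.6
finger_force: 30.0
```

Request:
apply_moves --motion "-0.001 0 0.004 0; 0 0 0.002 0; 0 0 0.001 0; 0 0 0 0; 0 0 0 0; 0 0 0 0"

```text
time: 32.98
tool_pos: [611.8, 315.9, 17.8]
tcp_rot: [3.141, -0.0, 1.706]
contact_force: [-0.4, 0.6, -0.0]
grip_width: 31.8
finger_force: 30.0
```

Request:
apply_moves --motion "0 0 0.001 0; 0 0 0.001 0; 0 0 0 0; 0 0 0 0; 0 0 0 0"

```text
time: 33.6
tool_pos: [611.8, 315.8, 15.8]
tcp_rot: [3.141, -0.0, 1.706]
contact_force: [-0.3, -0.0, 0.4]
grip_width: 31.7
finger_force: 30.0
```

Request:
apply_moves --motion "0 0 0.0005 0; 0 0 0 0; 0 0 0.0005 0; 0 0 0 0; 0 0 0 0"

```text
time: 34.22
tool_pos: [611.8, 315.8, 15.7]
tcp_rot: [3.141, -0.0, 1.706]
contact_force: [-3.3, -1.9, 7.2]
grip_width: 31.8
finger_force: 30.0
```

Contact made. Release, rise, then check everything.

Request:
apply_moves --motion "0 0 0 0; 0 0 0 0; 0 0 0 0; 0 0 0 0; 0 0 -0.03 0; 0 0 -0.05 0; 0 0 -0.06 0; 0 0 -0.06 0" --fingers 1

```text
time: 35.22
tool_pos: [611.5, 315.7, 216.5]
tcp_rot: [-3.141, -0.0, 1.706]
contact_force: [1.6, 0.6, -0.5]
grip_width: 92.0
finger_force: 0.0
```

Request:
apply_moves --motion "0 -0.05 0 0; 0 -0.06 0 0; 0 -0.05 0 0; 0 0 0 0; 0 0 0 0"

```text
time: 35.85
tool_pos: [454.1, 294.6, 215.4]
tcp_rot: [3.139, -0.001, 1.706]
contact_force: [-0.8, 0.9, 0.3]
grip_width: 91.8
finger_force: 0.0
```

```bash
python3 - <<'E'
from wc import *
from plant import bot
h=bot.get_obs();print(h["time"],h["tool_pos"],h["contact_force"])
c=bot.capture("top");T=cloud(c);cv2.imwrite("pics/t11.png",c["img"])
for n,x,y,r,a,b in(("clock",611.5,315.2,95,25,45),("table",633.4,101,45,38,56),("dresser",619.7,-93.6,70,68,95),("rail",611.3,-304,50,76,95)):
    d=np.hypot(T[...,0]-x,T[...,1]-y);q=T[(d<r)&(T[...,2]>a)&(T[...,2]<b)]
    print(n,len(q),"z %.1f"%np.median(q[:,2]),rect(q[:,:2]))
E
```

```text
35.85 [454.11422954 294.59991692 215.35760429] [-0.83284518  0.94027298  0.26303083]
clock 974 z 30.6 c=(611.6,315.5) L=164.3 W=44.5 longaxis=-82.7
table 504 z 45.6 c=(633.9,101.0) L=57.3 W=55.6 longaxis=0.1
dresser 815 z 77.9 c=(620.1,-95.5) L=99.9 W=40.8 longaxis=71.6
rail 79 z 83.4 c=(634.5,-311.7) L=50.9 W=7.5 longaxis=74.9
```

View pics/t11.png

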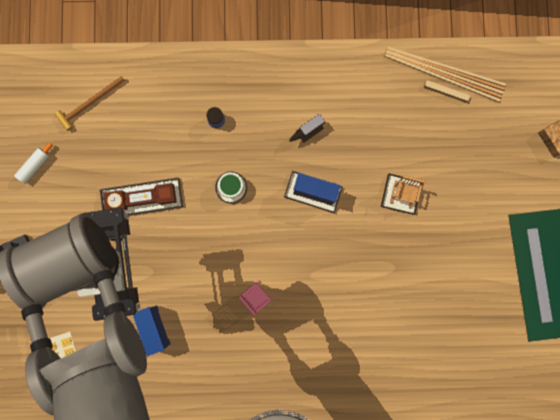

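All four sit centred and level in their boxes: clock (142,197), table (231,187), dresser (314,192), chair (403,194). The anvil, jar and look-alikes are unmoved.

```bash
python3 -c "
from plant import bot
print(bot.close_job())"
```

```text
the job is handed in; nothing more can be done
None
```

The dresser, rocking chair, tea table and clock are each packed in their own box and released, and the job was handed in at about 36 s; the final top view showed all four resting within about 2 mm of centre and the anvil, paint jar and look-alikes unmoved, but no verdict was reported back.

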